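# Feed a bush through the sprung flap of a guarded marking station

## Robot

A 6-joint arm with a two-finger parallel gripper is mounted at the origin on the work surface; the furniture and walls round the work are solid. World frame = base frame: x ahead of the robot, y to its left, z up, the work surface at z = 0. Lengths are in m, angles in rad, forces in N, time in s.
With the tool pointing down it reaches from about 0.375 to 0.825 m from the base axis. Payload 5.5 kg.
Tool frame: the origin (TCP) lies between the finger pads; the fingertips stand 25 mm ahead of it and the grasp point (between the pads) lies 6 mm ahead of it; z points along the fingers, y is the line along which they close (so a half turn about z gives the same grasp; the last joint's range is limited). The gripper opens to 85 mm and grips with 20 to 120 N. Pads are 22 mm wide; open, the fingers measure 114 mm over their backs; the gripper's body (76 mm by 85 mm) begins 54 mm behind the grasp point. The pads swing forward as they close: fully open they stand 13 mm farther back than shut.
Start: joints at [-1.167, 0.314, -0.047, 1.21, 0, 1.571], TCP at [0.236, -0.552, 0.224] pointing down, gripper open.
Joint ranges: [-2.67, 2.67], [-0.69, 1.73], [-1.03, 1.25], [-2.08, 2.16], [-1.42, 1.45], [-3.14, 3.14]. Speed limits (rad/s): [2.39, 2.39, 3.01, 3.14, 3.14, 3.14].

## Interface

Orientations are given as a 3x3 rotation matrix whose columns are the frame's x, y, z axes.
In Python, from rig import manip, imaging gives the robot as it stands.
- The arm moves only by the shell command python3 -m jog 'ROWS' [FORCE]. ROWS is a JSON object of lists of equal length, an entry for each row: "hand": the opening, from 0 (shut) to 1 (fully open); "delta_pos": the shift along the tool's x, y, z in mm, a list of three; "angular": the turn, a rotation vector about the tool's x, y, z in degrees, a list of three. In form: {"hand": [hand, ...], "delta_pos": [[x, y, z], ...], "angular": [[rx, ry, rz], ...]}. A call has 1 to 5 rows; each row shifts and turns the commanded pose from where the row before left it, along the tool's axes as they then stand; what a row does not reach is not made up. A row lasts 1/10 s, in which the tool goes at most 50 mm and 8.59 degrees, less where a joint would pass 70% of its speed; a pose out of reach is approached as far as the arm can. A call is refused whole if a number of a shift passes 50 or a number of a turn 8.59, either way. A call with a gripper value outside its range is refused whole. The fingers move at their own pace and stop on an object; FORCE is the grip in N (left out, the last holds). Time passes only in rows, so rows that do not move let the fingers close. It gives the time, the measured TCP pose, the force, the opening and the grip force at its end, in the units of the state.
- manip.sense(): the state, without advancing time (a new reading comes with each control period).
- imaging.snapshot(name): name is "scene" or "top" or "wrist"; returns the picture (480x640x3 uint8, red, green, blue); there is no depth.
- imaging.camera_model(name): a dict with "intrinsics" (3x3 intrinsics, pixels), "k1" (the pictures are not rectified: a ray, as slopes to the right and down, at radius r is drawn at 1 + k1 r^2 times it, then the intrinsics apply), "eye" and "orientation" of the camera in the world; the wrist camera has in their place "mount" (4x4, takes a point from camera to tool coordinates, whose origin is the TCP and whose axes are the flange's). Camera axes: x right, y up, looking along -z (the intrinsics and any distortion apply to the point x, -y, -z); pixel columns grow to the right and rows downward; lengths in m; the calibration is good to about 2 mm. A picture is of the moment at which its call begins: read the wrist's pose just before it. camera_model takes no time and is no camera call.
- manip.hand_in(): hands the job in; it is judged then, once.
The state is a dict: "time": time; "joints": joint angles; "joint_velocities": joint speeds; "effort": joint torques, N m; "eef_pos": TCP position; "ee_rot": TCP orientation; "ft_force": force on the tool from outside, world axes, zero at the start; "torque": the same for the moment, N m; "grip_width": finger opening in m; "grasp_force": force on a finger pad.
Only numpy, scipy, OpenCV 4.12 (cv2) and the standard library are available. Lean on these libraries where they do the work, as an engineer would, in place of code of your own. Each camera call takes 0.05 s, during which the arm holds its last target. There are 200 camera calls.

## Task

Stand the small low bush upright in the loading channel of the marking station, between the push slide and the guard's sprung flap. Then take the slide by its black knob and push the bush in through the flap until you feel it come up firmly against the buffered stop hidden inside (press with about 10 N, never more than 15 N), and draw the slide fully back so that the flap shuts behind the bush. Leave the large bush and the tall pin where they stand.

Things in the scene. Friction and masses are not known exactly. Their poses are not given: they have to be found in the camera images.
- bush_small: The bush to be marked: a plain pale bronze ring-shaped bush, 40 mm outside diameter, 35 mm high, wall about 5 mm, about 0.11 kg (varies). The smaller of the two bushes. Grip it across the outside (its bore is solid to the fingers). Stands upright on the bench at the start. Origin: centre of its underside, z up along its bore.
- bush_large: Bystander: pale bronze bush, 60 mm diameter, 40 mm high, loose, standing on the bench. Origin: centre of its underside. The two bushes and the pin stand in a loose row, 75 mm or more apart (centres), in any order.
- pin_tall: Bystander: solid light steel pin, 30 mm diameter, 75 mm high, loose, standing on the bench. Origin: centre of its underside.
- arbor_press: The bench's tall arbor press, fixed, always in the same place, standing between the loose parts (to its right) and the marking station (to its left). About 0.4 m high. Carry things past it on the robot's side, with the tool in a straight line (not an arc) no farther out than x = 0.36 m.
- marking_station: The marking station, fixed to the bench; place and yaw differ each time. Origin: centre of the underside of its dark base plate (342 x 114 x 12 mm). +x is the feeding direction, from the slide into the guard; z up. On the plate a straight channel runs along x: floor 12 mm above the bench, 44 mm wide between low walls (tops 23 mm above the bench, outer sides 56 mm apart).
- load_spot (a point): Middle of the loading place on the channel floor, 33 mm in front of the guard's front, 12 mm above the bench. With the slide fully back 64 mm of channel are open between its face and the flap, so the 40 mm bush may stand with its centre up to about 10 mm before or after this point. Axes as the station's.
- guard_mouth (a point): On the channel floor (12 mm above the bench) in the middle of the guard's front face, under the flap. Axes as the station's: x points into the guard. Hidden inside and not listed, a stop across the channel is clamped at a different place each time: a bush just touching it has its centre 70 to 94 mm past this point. The stop's face is a rubber buffer, about 6 N per mm, solid after 4.5 mm.
- guard_roof (a point): Middle of the roof of the grey sheet-steel guard, 86 mm above the bench. The guard is 138 mm long (its front 69 mm before this point, along the station's x) and 100 mm wide. On it, 20 mm farther on, stands a round marking head, 45 mm diameter, up to 146 mm above the bench.
- bar_face (a point): Bottom centre of the front face, which pushes the bush, of the push slide. The slide is a steel bar lying in the channel: 130 mm long, 24 mm wide, top 40 mm above the bench (a 42 mm wide foot 6 mm high guides it). x is the feeding direction.
- push_slide (a joint): Travel of the push slide in m: 0 fully back (front face 64 mm short of the guard), growing as it is pushed in, end of travel 0.150. At the start anywhere from 0 to 0.004. It drags with about 1.5 N when moved slowly, plus about 6 N per m/s, and stays where it is left.
- knob_grip (a point): Point on the axis of the slide's black knob at the height to grip it, 61.5 mm above the bench. The knob is an upright cylinder, 26 mm diameter, from 45 to 75 mm above the bench, 113 mm behind the bar's front face. It moves with the slide. The bar below it is narrower than the knob, with its top at 40 mm.
- flap (a joint): Angle of the guard's sprung flap in rad: 0 shut (upright), growing as it swings inward; it cannot swing outward. Aluminium plate 42 mm wide, 47 mm long, hinged at its top, 64 mm above the bench; it presses back on the bush with about 1 to 3 N, rides over the bush, then on the bar, and shuts by itself once nothing is under it. A bush clears it with its centre 65 mm past the guard's front.
- flap_edge (a point): Middle of the flap's lower edge, 17 mm above the bench when shut.
There are look-alikes about, which are no part of the job. Several things have the shape of the bush_small; the one meant has the colours described above.

How it is judged:
On the way, in this order (a step that is already met when the one before it is completed fails the run):
1. the small bush stands upright on the channel floor between the slide and the shut flap (x of bush_small in the frame of load_spot between -0.016 and 0.016 m and y of bush_small in the frame of load_spot between -0.006 and 0.006 m and z of bush_small in the frame of load_spot between -0.003 and 0.003 m and angle between bush_small's own z axis and vertical below 0.1 rad and value of joint flap below 0.1 rad), for 0.2 s.
2. the slide has pushed the bush past the flap and presses it against the hidden stop with more than 4 N (x of bush_small in the frame of guard_mouth above 0.066 m and contact force between push_slide and bush_small above 4 N), for 0.15 s.
At the end, for the whole second after the job is handed in: The small bush stands upright and at rest on the channel floor inside the guard, its centre more than 64 mm past the guard's front; the flap is shut behind it (within 0.06 rad), and the slide is back to within 8 mm of its rear end (x of bush_small in the frame of guard_mouth above 0.064 m and y of bush_small in the frame of guard_mouth between -0.008 and 0.008 m and z of bush_small in the frame of guard_mouth between -0.003 and 0.003 m and angle between bush_small's own z axis and vertical below 0.1 rad and value of joint flap below 0.06 rad and value of joint push_slide below 0.008 m and linear speed of bush_small below 0.01 m/s); the robot touches nothing.
It fails at once if the bar presses on the bush with more than 20 N (contact force between push_slide and bush_small above 20 N).
It fails at once if the large bush is moved more than 20 mm (distance of bush_large from where it was at the start of the episode above 0.02 m).
It fails at once if the tall pin is moved more than 20 mm (distance of pin_tall from where it was at the start of the episode above 0.02 m).
It also fails if it takes over 58 s, if anything falls off the work surface, if the arm or the gripper's body presses on something with over 40 N, if the wrist force passes 120 N, or if a joint passes its speed limit or range.

## Working session

There is one attempt and no reset: what is moved stays moved. The work goes in short steps, Python scripts to look and compute and a shell command to move; the robot and the scene stay as the last step left them, time stands still between calls to the robot, and variables do not carry over. Pictures are saved under pics/ and viewed, at most 10 in all, crops included, and the job is handed in when it is done.

```bash
mkdir -p pics; cat > h.py <<'E'
import numpy as np, cv2
from rig import manip, imaging
def snap(n,f):
    s=manip.sense(); im=imaging.snapshot(n); cv2.imwrite(f'pics/{f}.png',im[:,:,::-1]); return im,s
def cam(n,s=None):
    c=imaging.camera_model(n); K=np.array(c['intrinsics'])
    if 'mount' in c:
        M=np.array(c['mount']); R=np.array(s['ee_rot']); return K,c['k1'],R@M[:3,3]+np.array(s['eef_pos']),R@M[:3,:3]
    return K,c['k1'],np.array(c['eye']),np.array(c['orientation'])
def ray(n,uv,s=None):
    K,k1,e,R=cam(n,s); p=cv2.undistortPoints(np.array(uv,float).reshape(-1,1,2),K,np.array([k1,0,0,0.])).reshape(-1,2)
    return e,np.c_[p[:,0],-p[:,1],-np.ones(len(p))]@R.T
def onz(n,uv,z,s=None):
    e,d=ray(n,uv,s); return e+d*((z-e[2])/d[:,2])[:,None]
def proj(n,P,s=None):
    K,k1,e,R=cam(n,s); q=(np.atleast_2d(P)-e)@R; x=q[:,:2]/-q[:,2:]; x[:,1]*=-1
    x*=1+k1*(x**2).sum(1,keepdims=True); return x@K[:2,:2].T+K[:2,2]
E
python3 - <<'E'
from h import *
for n in('top','scene'):
    im,s=snap(n,n+'0'); K,k,e,R=cam(n); print(n,K.tolist(),k,e,R.tolist())
print(s); print(imaging.camera_model('wrist'))
E
```

```text
top [[540.6277788852454, 0.0, 320.15482397686407], [0.0, 540.6277788852454, 229.63090599179102], [0.0, 0.0, 1.0]] -0.07715853324574773 [0.20332079 0.06161487 1.33031459] [[0.0037883599167598237, 0.9888035436827576, -0.1491750660451068], [-0.9999259446897345, 0.0054709818083932054, 0.010870763284810228], [0.011565183331155362, 0.14912283647541422, 0.9887510435777268]]
scene [[458.1397312734029, 0.0, 311.96045074633514], [0.0, 458.1397312734029, 239.42337177195245], [0.0, 0.0, 1.0]] -0.05511803799962237 [-0.38365817 -0.59318792  0.71751377] [[0.6318586609012796, 0.4232454215404415, -0.6493211422625143], [-0.7749090384486933, 0.3271774105629545, -0.5408058100167211], [-0.016450373082817847, 0.8448776569198491, 0.5347065831491719]]
{'time': 0.05, 'joints': array([-1.16702376e+00,  3.14211637e-01, -4.80746331e-02,  1.21019622e+00,
       -4.36831515e-05,  1.57077520e+00]), 'joint_velocities': array([ 0.00050203, -0.00149926,  0.00108778, -0.00020176,  0.00145809,
       -0.00084022]), 'effort': array([-8.74572197e-05, -5.41243744e+01,  3.40877402e+01,  1.17546719e-02,
        1.07471544e-
[... 296 characters left out ...]
23218609,  0.57935289, -0.36122332]), 'torque': array([-0.00410497,  0.02000298,  0.03590142]), 'grasp_force': 0.0, 'grip_width': 0.08541199706208666}
{'intrinsics': array([[399.32030043,   0.        , 322.6104068 ],
       [  0.        , 399.32030043, 230.92308698],
       [  0.        ,   0.        ,   1.        ]]), 'k1': -0.016532669017853822, 'mount': array([[-4.68560001e-04,  9.55482580e-01,  2.95047148e-01,
         7.56470180e-02],
       [ 9.99999496e-01,  7.09667926e-04, -7.10108799e-04,
        -1.61466553e-04],
       [-8.87882085e-04,  2.95046667e-01, -9.55482431e-01,
        -1.49827621e-01],
       [ 0.00000000e+00,  0.00000000e+00,  0.00000000e+00,
         1.00000000e+00]])}
```

View pics/top0.png

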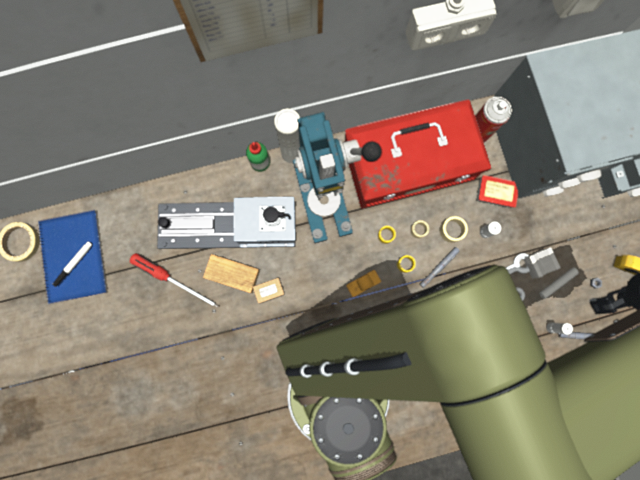

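View pics/scene0.png

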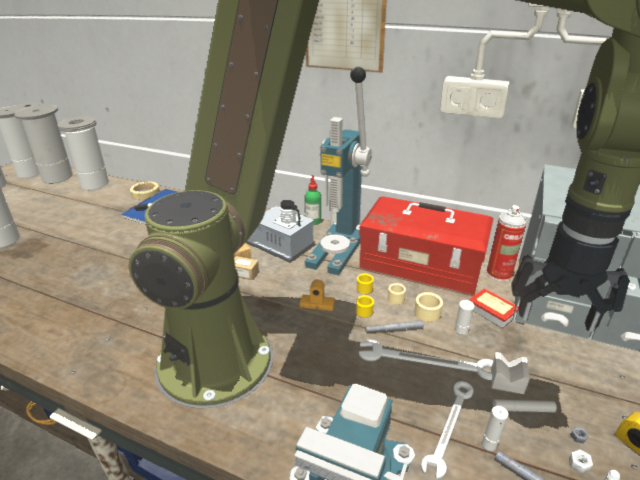

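Small ring-shaped candidates in the top view are yellow (387,234), yellow (407,264) and pale bronze (420,228). The pale one fits "plain pale bronze", and (455,229) is the large pale bush. I'll confirm this in an enlarged crop. The station's knob is at about (165,222) and the guard at about (265,220).

```bash
python3 - <<'E'
from h import *
im=cv2.imread('pics/top0.png')
a=cv2.resize(im[205:285,365:505],None,fx=5.5,fy=5.5,interpolation=2)[:, :790]
b=cv2.resize(im[190:260,145:305],None,fx=5,fy=5,interpolation=2)[:,:790]
cv2.imwrite('pics/cropA.png',a)
cv2.imwrite('pics/cropB.png',b)
hsv=cv2.cvtColor(im,cv2.COLOR_BGR2HSV)
for p in [(420,221),(427,230),(387,226),(407,257),(455,218)]: print(p,hsv[p[1],p[0]])
E
```

```text
(420, 221) [ 27  56 255]
(427, 230) [ 25  71 232]
(387, 226) [ 28 165 255]
(407, 257) [ 25 190 176]
(455, 218) [ 28  65 251]
```

View pics/cropA.png

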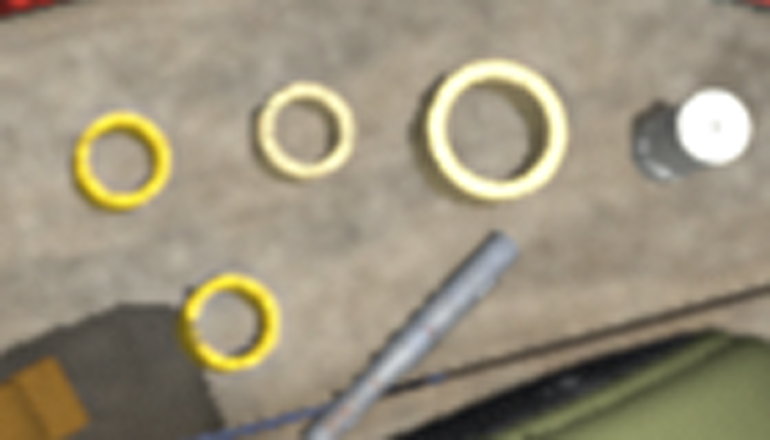

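View pics/cropB.png

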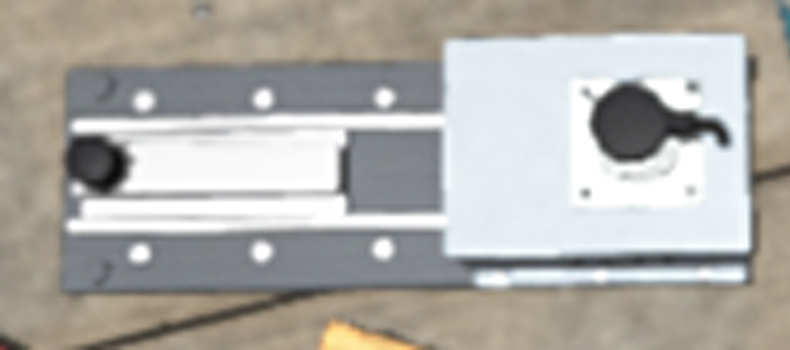

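The crop confirms it: the pale bronze ring at (420.8,228.8) is the small bush, and the yellow ones are look-alikes. Crop B shows the knob at about (164.4,222.6), the roof corners and the channel.

```bash
python3 - <<'E'
from h import *
im=cv2.imread('pics/top0.png');hsv=cv2.cvtColor(im,cv2.COLOR_BGR2HSV)
m=cv2.inRange(hsv,(18,35,190),(35,110,255)); m[:205]=0;m[260:]=0;m[:,:405]=0;m[:,480:]=0
for c in cv2.findContours(m,0,2)[0]:
    if cv2.contourArea(c)>50:
        (u,v),r=cv2.minEnclosingCircle(c); print('ring',u,v,r,onz('top',[(u,v)],.035),onz('top',[(u,v)],.04), np.linalg.norm(np.diff(onz('top',[(u-r,v),(u+r,v)],.035),axis=0)))
print('pin',onz('top',[(365+714/5.5,205+127/5.5)],.075), 'yellows',onz('top',[(387,234.4),(407,263.6)],.035))
B=lambda *p:[(145+x/5-.4,190+y/5-.4) for x,y in p]
k=onz('top',B((98,164)),.075);print('knob',k)
r=onz('top',B((443,39),(746,34),(751,255),(443,255)),.086);print('roof',r,r.mean(0),np.linalg.norm(r-np.roll(r,-1,0),axis=1))
p=onz('top',B((67,68),(63,289)),.012);print('plateL',p,p.mean(0),np.linalg.norm(p[0]-p[1]))
for q in [((72,121),(443,116)),((68,232),(443,226))]:
    w=onz('top',B(*q),.023);d=w[1]-w[0];print('wall',w,np.degrees(np.arctan2(d[1],d[0])))
for q in [((443,39),(746,34)),((443,255),(751,255))]:
    w=onz('top',B(*q),.086);d=w[1]-w[0];print('roofedge',np.degrees(np.arctan2(d[1],d[0])))
E
```

```text
ring 420.5 228.5 8.860122680664062 [[ 0.40288595 -0.19704664  0.035     ]] [[ 0.40211562 -0.19604819  0.04      ]] 0.04349375174193036
ring 455.5 228.0 13.200478553771973 [[ 0.40460763 -0.28333167  0.035     ]] [[ 0.40383065 -0.28200016  0.04      ]] 0.06534825339401976
pin [[ 0.39871423 -0.367518    0.075     ]] yellows [[ 0.38794285 -0.11487035  0.035     ]
 [ 0.31709987 -0.16228715  0.035     ]]
knob [[0.40793778 0.41603905 0.075     ]]
roof [[0.46651689 0.2525673  0.086     ]
 [0.46966417 0.11015352 0.086     ]
 [0.36499311 0.1066604  0.086     ]
 [0.36418895 0.24967421 0.086     ]] [0.41634078 0.17976386 0.086     ] [0.14244855 0.10472933 0.14301607 0.10236883]
plateL [[0.46664126 0.45179287 0.012     ]
 [0.35573592 0.44834242 0.012     ]] [0.41118859 0.45006764 0.012     ] 0.11095900167803519
wall [[0.43782822 0.44469953 0.023     ]
 [0.44120823 0.2611186  0.023     ]] -88.94521379783482
wall [[0.38258247 0.44398371 0.023     ]
 [0.38661515 0.25958721 0.023     ]] -88.74716258697387
roofedge -88.73399602245907
roofedge -89.67783096944342
```

```bash
python3 -m jog '{"hand":[1,1,1,1,1],"delta_pos":[[0,0,0],[0,0,0],[0,0,0],[0,0,0],[0,0,0]],"angular":[[0,0,-8.5],[0,0,-8.5],[0,0,-8.5],[0,0,-8.5],[0,0,-8.5]]}' 
python3 -m jog '{"hand":[1,1,1],"delta_pos":[[0,0,0],[0,0,0],[0,0,0]],"angular":[[0,0,-8.5],[0,0,-8.5],[0,0,-8.5]]}'
python3 -m jog '{"hand":[1,1,1,1,1],"delta_pos":[[35,16,2],[35,16,2],[35,16,2],[35,16,2],[35,16,2]],"angular":[[0,0,0],[0,0,0],[0,0,0],[0,0,0],[0,0,0]]}'
python3 -c "
from h import *
s=manip.sense();print(s['eef_pos'],s['ee_rot'],s['joints'],s['time'])"
```

```text
time: 0.6
eef_pos: [0.2356, -0.5514, 0.224]
ee_rot: [[0.407, 0.913, -0.0], [0.913, -0.407, 0.001], [0.001, -0.001, -1.0]]
ft_force: [-0.3, 0.2, 1.1]
grip_width: 0.0855
grasp_force: 0.0
time: 0.9
eef_pos: [0.2356, -0.5514, 0.224]
ee_rot: [[-0.026, 1.0, -0.0], [1.0, 0.026, 0.001], [0.001, -0.0, -1.0]]
ft_force: [0.0, -0.2, 0.5]
grip_width: 0.0854
grasp_force: 0.0
time: 1.4
eef_pos: [0.3124, -0.3735, 0.214]
ee_rot: [[-0.019, 1.0, -0.0], [1.0, 0.019, 0.001], [0.001, -0.0, -1.0]]
ft_force: [-0.2, -0.5, 0.2]
grip_width: 0.0853
grasp_force: 0.0
[ 0.31239217 -0.37354711  0.21404659] [[-1.93888718e-02  9.99811978e-01 -2.84096717e-04]
 [ 9.99811850e-01  1.93890325e-02  5.74185594e-04]
 [ 5.79585995e-04 -2.72910453e-04 -9.99999795e-01]] [-8.74422364e-01  1.06999666e-01 -3.29106863e-01  1.13531253e+00
  1.50354310e-04  6.76983746e-01] 1.4
```

```bash
python3 -m jog '{"hand":[1,1,1,1,1],"delta_pos":[[35,19,0],[35,19,0],[35,19,0],[35,19,0],[35,19,0]],"angular":[[0,0,0],[0,0,0],[0,0,0],[0,0,0],[0,0,0]]}'
python3 -m jog '{"hand":[1,1,1,1,1],"delta_pos":[[0,0,25],[0,0,25],[0,0,25],[0,0,15],[0,0,0]],"angular":[[0,0,0],[0,0,0],[0,0,0],[0,0,0],[0,0,0]]}'
python3 -c "
from h import *
im,s=snap('wrist','w1');print(s['eef_pos'],s['time'],proj('wrist',[[.403,-.197,.035]],s))"
```

```text
time: 1.9
eef_pos: [0.404, -0.1967, 0.2143]
ee_rot: [[-0.02, 1.0, -0.0], [1.0, 0.02, 0.0], [0.0, -0.0, -1.0]]
ft_force: [0.0, -0.1, -0.1]
grip_width: 0.0859
grasp_force: 0.0
time: 2.4
eef_pos: [0.4018, -0.1972, 0.1222]
ee_rot: [[-0.02, 1.0, -0.004], [1.0, 0.02, 0.002], [0.002, -0.004, -1.0]]
ft_force: [-0.5, -0.1, 0.3]
grip_width: 0.0856
grasp_force: 0.0
[ 0.40175973 -0.19722981  0.12224977] 2.4 [[324.76219509 234.22857955]]
```

View pics/w1.png

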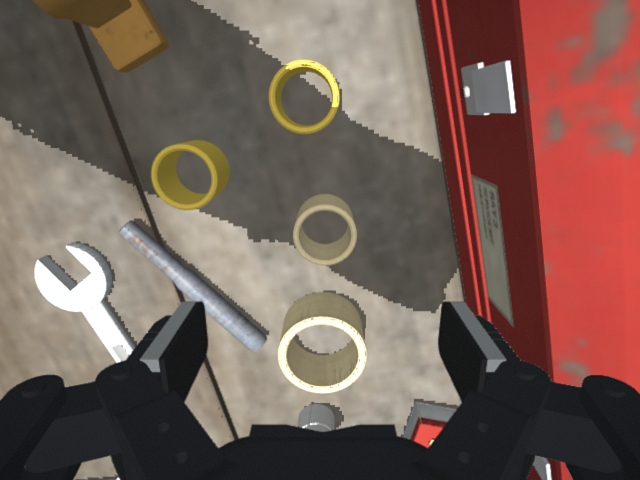

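The wrist view shows the pale small bush at (324.5,234.5). It agrees with the prediction (324.8,234.2), so I descend and grip.

```bash
python3 -m jog '{"hand":[0.8,0.8,0.8,0.8,0.8],"delta_pos":[[0,0.7,20],[0,0,20],[0,0,20],[0,0,15],[0,0,8]],"angular":[[0,0,0],[0,0,0],[0,0,0],[0,0,0],[0,0,0]]}' 30
python3 -m jog '{"hand":[0.8,0.8,0.3,0.3,0.3],"delta_pos":[[0,0,0],[0,0,0],[0,0,0],[0,0,0],[0,0,0]],"angular":[[0,0,0],[0,0,0],[0,0,0],[0,0,0],[0,0,0]]}' 30
python3 -m jog '{"hand":[0.3,0.3,0.3,0.3,0.3],"delta_pos":[[0,0,0],[0,0,0],[0,0,0],[0,0,0],[0,0,0]],"angular":[[0,0,0],[0,0,0],[0,0,0],[0,0,0],[0,0,0]]}' 30
```

```text
time: 2.95
eef_pos: [0.4046, -0.1985, 0.0414]
ee_rot: [[-0.02, 1.0, -0.0], [1.0, 0.02, 0.0], [0.0, -0.0, -1.0]]
ft_force: [-0.3, 0.5, 0.1]
grip_width: 0.0686
grasp_force: 0.0
time: 3.45
eef_pos: [0.4049, -0.1985, 0.042]
ee_rot: [[-0.02, 1.0, 0.001], [1.0, 0.02, -0.0], [-0.0, 0.001, -1.0]]
ft_force: [0.1, -0.6, -0.2]
grip_width: 0.0259
grasp_force: 0.0
time: 3.95
eef_pos: [0.4044, -0.1983, 0.0415]
ee_rot: [[-0.02, 1.0, -0.0], [1.0, 0.02, 0.0], [0.0, -0.0, -1.0]]
ft_force: [-0.7, 0.3, -0.2]
grip_width: 0.0257
grasp_force: 0.0
```

Nothing is gripped, so I look.

```bash
python3 -c "
from h import *
im,s=snap('wrist','w2');im,s=snap('scene','s2');c=im[230:350,330:490];cv2.imwrite('pics/s2c.png',cv2.resize(c,None,fx=4,fy=4)[:,:,::-1])
a=cv2.imread('pics/w2.png');b=cv2.imread('pics/s2c.png');b=cv2.resize(b,(400,300));a=cv2.resize(a,(400,300));cv2.imwrite('pics/m2.png',np.hstack([a,b]))"
```

```text
(no output)
```

View pics/m2.png

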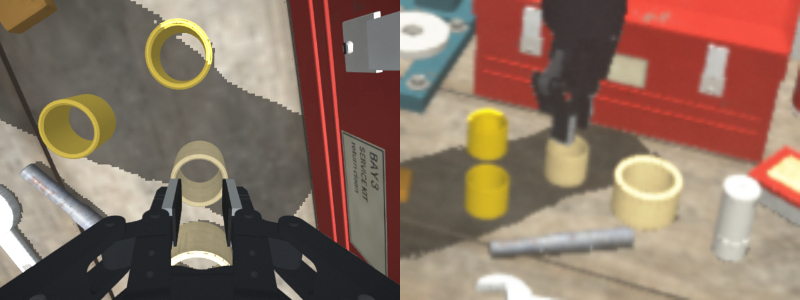

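```bash
python3 -c "
from h import *
s=manip.sense();p=s['eef_pos'];print(s['joints'],s['eef_pos'])
t=np.linspace(0,6.28,60)
im=cv2.imread('pics/w2.png')
for c,z,col in [((.403,-.197),.035,(0,0,255)),((.403,-.197),0,(255,0,0))]:
    q=proj('wrist',np.c_[c[0]+.02*np.cos(t),c[1]+.02*np.sin(t),0*t+z],s);cv2.polylines(im,[q.astype(int)],True,col,1)
for d in (.025,.006):
  for w in(-.013,.013):
    q=proj('wrist',[[p[0]+w,p[1],p[2]-d]],s)[0];cv2.circle(im,(int(q[0]),int(q[1])),4,(0,255,0),1)
cv2.imwrite('pics/m3.png',cv2.resize(im[180:440,180:480],None,fx=2.2,fy=2.2))"
```

```text
[-4.55880820e-01  2.00293991e-01 -6.53976507e-01  7.16636316e-01
 -2.09623067e-05  1.09511066e+00] [ 0.40444702 -0.19831994  0.04146033]
```

View pics/m3.png

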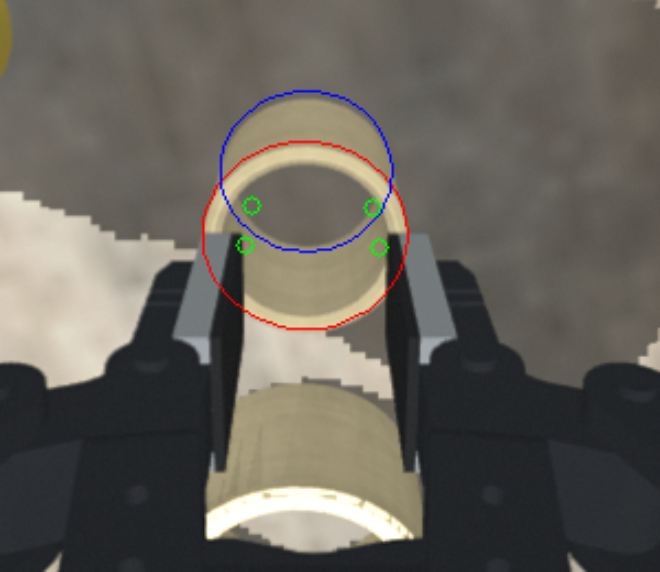

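The closed fingers sit over the bush's rim without touching it, so the tips are higher than I assumed. I open, go 11 mm lower and close again, watching the force.

```bash
python3 -m jog '{"hand":[0.8,0.8,0.8,0.8,0.8],"delta_pos":[[0,0,0],[0,-1,0],[0,0,0],[0,0,5],[0,0,6]],"angular":[[0,0,0],[0,0,0],[0,0,0],[0,0,0],[0,0,0]]}' 30
python3 -m jog '{"hand":[0.8,0.3,0.3,0.3,0.3],"delta_pos":[[0,0,0],[0,0,0],[0,0,0],[0,0,0],[0,0,0]],"angular":[[0,0,0],[0,0,0],[0,0,0],[0,0,0],[0,0,0]]}' 30
python3 -m jog '{"hand":[0.3,0.3,0.3],"delta_pos":[[0,0,0],[0,0,0],[0,0,0]],"angular":[[0,0,0],[0,0,0],[0,0,0]]}' 30
```

```text
time: 4.55
eef_pos: [0.4037, -0.1985, 0.0303]
ee_rot: [[-0.02, 1.0, 0.001], [1.0, 0.02, -0.0], [-0.0, 0.001, -1.0]]
ft_force: [-0.2, 0.2, -0.2]
grip_width: 0.0685
grasp_force: 0.0
time: 5.05
eef_pos: [0.4036, -0.1984, 0.0306]
ee_rot: [[-0.02, 1.0, 0.0], [1.0, 0.02, -0.0], [-0.0, 0.0, -1.0]]
ft_force: [-0.1, -0.5, -0.7]
grip_width: 0.0257
grasp_force: 0.0
time: 5.35
eef_pos: [0.4035, -0.1984, 0.0306]
ee_rot: [[-0.02, 1.0, 0.0], [1.0, 0.02, -0.0], [-0.0, 0.0, -1.0]]
ft_force: [0.3, 0.9, -0.0]
grip_width: 0.0257
grasp_force: 0.0
```

```bash
for i in 1 2; do :; done
python3 -m jog '{"hand":[0.3,0.3],"delta_pos":[[0,0,1],[0,0,1]],"angular":[[0,0,0],[0,0,0]]}' | grep -E "eef_pos|ft_f"
python3 -m jog '{"hand":[0.3,0.3],"delta_pos":[[0,0,1],[0,0,0]],"angular":[[0,0,0],[0,0,0]]}' | grep -E "eef_pos|ft_f"
python3 -m jog '{"hand":[0.3,0.3],"delta_pos":[[0,0,1],[0,0,0]],"angular":[[0,0,0],[0,0,0]]}' | grep -E "eef_pos|ft_f"
```

```text
eef_pos: [0.4035, -0.1984, 0.0285]
ft_force: [-0.4, 0.3, 0.2]
eef_pos: [0.4035, -0.1983, 0.0281]
ft_force: [-2.8, 1.1, 8.7]
eef_pos: [0.4036, -0.1984, 0.028]
ft_force: [-5.5, 3.2, 22.2]
```

Contact on the rim comes at TCP z = 0.028, so the tips are about 7 mm behind the reported TCP at this opening (not 25 mm ahead). I'll work with that measured value.

```bash

python3 -m jog '{"hand":[0.3,0.8,0.8,0.8,0.8],"delta_pos":[[0,0,-4],[0,0,0],[0,0,0],[0,0,0],[0,0,0]],"angular":[[0,0,0],[0,0,0],[0,0,0],[0,0,0],[0,0,0]]}' 30| grep -E "eef_pos|ft_f|wid"
python3 -m jog '{"hand":[0.8,0.8,0.8,0.8,0.8],"delta_pos":[[0,0,8],[0,0,8],[0,0,6],[0,0,3],[0,0,0]],"angular":[[0,0,0],[0,0,0],[0,0,0],[0,0,0],[0,0,0]]}' 30| grep -E "eef_pos|ft_f|wid"
python3 -m jog '{"hand":[0.3,0.3,0.3,0.3,0.3],"delta_pos":[[0,0,0],[0,0,0],[0,0,0],[0,0,0],[0,0,0]],"angular":[[0,0,0],[0,0,0],[0,0,0],[0,0,0],[0,0,0]]}' 30
```

```text
eef_pos: [0.4033, -0.1983, 0.0302]
ft_force: [-0.8, -0.2, -0.5]
grip_width: 0.0684
eef_pos: [0.4029, -0.198, 0.0048]
ft_force: [-0.3, 0.1, -0.2]
grip_width: 0.0685
time: 7.45
eef_pos: [0.4038, -0.1985, 0.0059]
ee_rot: [[-0.02, 1.0, 0.001], [1.0, 0.02, -0.0], [-0.0, 0.001, -1.0]]
ft_force: [-1.1, 0.8, 5.0]
grip_width: 0.0389
grasp_force: 30.3
```

```bash

python3 -m jog '{"hand":[0.3,0.3,0.3,0.3,0.3],"delta_pos":[[0,0,-10],[0,0,-30],[0,0,-40],[0,0,-40],[0,0,-30]],"angular":[[0,0,0],[0,0,0],[0,0,0],[0,0,0],[0,0,0]]}' 40| grep -E "eef_pos|ft_f|wid"
python3 -m jog '{"hand":[0.3,0.3,0.3,0.3,0.3],"delta_pos":[[0,-15,0],[0,-17,0],[0,-17,0],[20,0,0],[30,0.6,0]],"angular":[[0,0,0],[0,0,0],[0,0,0],[0,0,0],[0,0,0]]}' | grep -E "eef_pos|ft_f|wid"
python3 -m jog '{"hand":[0.3,0.3,0.3,0.3,0.3],"delta_pos":[[30,0.6,0],[30,0.6,0],[30,0.6,0],[20,0.4,0],[0,0,0]],"angular":[[0,0,0],[0,0,0],[0,0,0],[0,0,0],[0,0,0]]}'
```

```text
eef_pos: [0.4038, -0.1985, 0.1584]
ft_force: [0.7, -1.7, -0.2]
grip_width: 0.039
eef_pos: [0.3514, -0.1492, 0.1541]
ft_force: [0.8, -0.4, -0.4]
grip_width: 0.0384
time: 8.95
eef_pos: [0.3516, -0.0378, 0.1541]
ee_rot: [[-0.023, 1.0, -0.003], [1.0, 0.023, 0.001], [0.001, -0.003, -1.0]]
ft_force: [0.2, -0.3, -1.4]
grip_width: 0.039
grasp_force: 40.7
```

```bash

python3 -m jog '{"hand":[0.3,0.3,0.3,0.3,0.3],"delta_pos":[[0,7,0],[30,0.6,0],[30,0.6,0],[30,0.6,0],[0,0,0]],"angular":[[0,0,0],[0,0,0],[0,0,0],[0,0,0],[0,0,0]]}' 
```

```text
time: 9.45
eef_pos: [0.3613, 0.0521, 0.1551]
ee_rot: [[-0.022, 1.0, -0.001], [1.0, 0.022, 0.001], [0.001, -0.0, -1.0]]
ft_force: [0.0, 0.1, -1.0]
grip_width: 0.0383
grasp_force: 40.7
```

```bash

python3 -m jog '{"hand":[0.3,0.3,0.3,0.3,0.3],"delta_pos":[[30,0,0],[40,0,0],[40,0,0],[40,0,0],[40,0,0]],"angular":[[0,0,0],[0,0,0],[0,0,0],[0,0,0],[0,0,0]]}' | grep -E "eef_pos|wid"
python3 -m jog '{"hand":[0.3,0.3,0.3,0.3,0.3],"delta_pos":[[40,10,0],[10,20,0],[0,20,15],[0,5,25],[0,0,0]],"angular":[[0,0,0],[0,0,0],[0,0,0],[0,0,0],[0,0,0]]}' 
python3 -c "
from h import *
im,s=snap('wrist','w4');print(s['eef_pos'],s['ee_rot'])
im=cv2.imread('pics/w4.png');
for x in (.391,.435):
  q=proj('wrist',[[x-.0+.002,.35,.023],[x,.44,.023]],s)
  print(q)
"
```

```text
eef_pos: [0.358, 0.2408, 0.1551]
grip_width: 0.0384
time: 10.45
eef_pos: [0.4109, 0.289, 0.1121]
ee_rot: [[-0.017, 1.0, -0.005], [1.0, 0.017, -0.004], [-0.004, -0.005, -1.0]]
ft_force: [-0.5, -1.3, -1.6]
grip_width: 0.0387
grasp_force: 40.7
[0.41090104 0.28896717 0.11210724] [[-0.01742579  0.9998377  -0.00457401]
 [ 0.99984015  0.01740715 -0.00408336]
 [-0.00400308 -0.00464444 -0.9999812 ]]
[[293.88118496 132.41724065]
 [289.41217029 -45.52245205]]
[[369.44008998 133.76224539]
 [374.31177864 -43.94386239]]
```

View pics/w4.png

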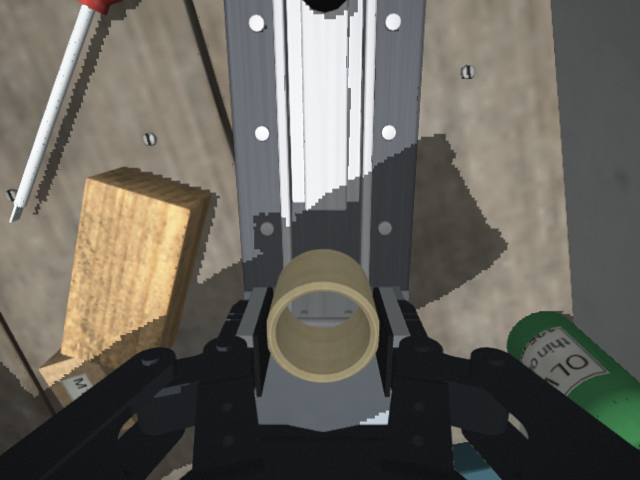

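The bush is held upright. Plate bolts are at (262,133)/(389,132) and (267,229)/(385,228), the bar face is at row ~210, and the rim centre is at about (323,331).

```bash
python3 - <<'E'
from h import *
s=manip.sense()
print(s['eef_pos'])
b=onz('wrist',[(262,133),(389,132),(267,229),(385,228),(257,23),(393,22)],.014,s);print('bolts',b[:,:2])
for i in(0,2,4):print('mid',(b[i]+b[i+1])/2)
p=onz('wrist',[(320,211)],.040,s);print('bar face top',p)
im=cv2.imread('pics/w4.png');g=cv2.cvtColor(im,6)
hsv=cv2.cvtColor(im,cv2.COLOR_BGR2HSV)
print('row205',g[205,270:390].tolist())
m=cv2.inRange(hsv,(15,40,90),(35,140,255));m[:240]=0;m[385:]=0;m[:,:262]=0;m[:,:][:,385:]=0
c=max(cv2.findContours(m,0,2)[0],key=cv2.contourArea);x=cv2.boundingRect(c);print('bush bbox',x)
zt=s['eef_pos'][2]-.0059
print('rim',onz('wrist',[(323,331.5)],zt+.035,s), proj('wrist',[s['eef_pos']+np.array([0,0,.029])],s))
ls=c[:,0];
for r in (255,260,270):
    xs=ls[ls[:,1]==r][:,0]; print(r,xs)
E
```

```text
[0.410782   0.28937877 0.11359851]
bolts [[0.37277282 0.34916012]
 [0.44994807 0.35109251]
 [0.37434924 0.28806488]
 [0.45137251 0.29013717]
 [0.37154527 0.40980518]
 [0.44828909 0.41159745]]
mid [0.41136045 0.35012632 0.014     ]
mid [0.41286087 0.28910103 0.014     ]
mid [0.40991718 0.41070131 0.014     ]
bar face top [[0.40893409 0.30757046 0.04      ]]
row205 [113, 114, 113, 115, 115, 115, 112, 114, 113, 111, 115, 198, 237, 237, 235, 235, 236, 237, 208, 161, 88, 65, 103, 113, 113, 117, 115, 113, 114, 115, 118, 120, 116, 113, 114, 180, 224, 243, 243, 244, 244, 216, 200, 200, 198, 131, 109, 111, 113, 115, 113, 113, 111, 109, 108, 109, 110, 112, 113, 115, 117, 116, 116, 115, 115, 114, 111, 111, 112, 113, 114, 115, 114, 113, 113, 104, 80, 61, 54, 55, 54, 56, 58, 57, 57, 57, 58, 57, 57, 57, 62, 67, 98, 110, 120, 121, 119, 119, 118, 113, 106, 67, 56, 56, 57, 56, 57, 56, 55, 55, 57, 56, 56, 57, 56, 54, 57, 59, 57, 58]
bush bbox (267, 249, 112, 134)
rim [[0.41115478 0.29153582 0.14269851]] [[321.8135259  336.79769519]]
255 [299 298 347 346]
260 []
270 [282 363]
```

```bash

python3 -m jog '{"hand":[0.3,0.3,0.3,0.3,0.3],"delta_pos":[[-5,2,0],[-4.5,0,15],[0,0,30],[0,0,25],[0,0,8]],"angular":[[0,0,0],[0,0,0],[0,0,0],[0,0,0],[0,0,0]]}' | grep -E "eef_pos|rot|wid"
python3 -m jog '{"hand":[0.3,0.3,0.3],"delta_pos":[[0,0,0],[0,0,0],[0,0,0]],"angular":[[0,0,0],[0,0,0],[0,0,0]]}' 
python3 - <<'E'
from h import *
im,s=snap('wrist','w5');print(s['eef_pos'])
g=cv2.cvtColor(im,7)
for r in (150,190):
    d=np.diff(g[r].astype(int)); print(r,[(i,d[i]) for i in range(180,460) if abs(d[i])>25])
E
```

```text
eef_pos: [0.4127, 0.2811, 0.0366]
ee_rot: [[-0.019, 1.0, -0.002], [1.0, 0.019, -0.001], [-0.001, -0.002, -1.0]]
grip_width: 0.0386
time: 11.3
eef_pos: [0.4147, 0.2832, 0.0391]
ee_rot: [[-0.02, 1.0, 0.002], [1.0, 0.02, 0.001], [0.001, 0.002, -1.0]]
ft_force: [-0.1, 1.1, -1.0]
grip_width: 0.0386
grasp_force: 40.7
[0.41474901 0.28318419 0.03909669]
150 [(248, np.int64(79)), (249, np.int64(26)), (260, np.int64(-26)), (261, np.int64(-42)), (262, np.int64(-59)), (266, np.int64(88)), (267, np.int64(67)), (283, np.int64(-33)), (346, np.int64(-26)), (347, np.int64(-66)), (350, np.int64(103)), (365, np.int64(-84)), (366, np.int64(-34)), (369, np.int64(26)), (370, np.int64(96)), (382, np.int64(-30)), (383, np.int64(-54)), (445, np.int64(48)), (452, np.int64(-57))]
190 [(191, np.int64(-27)), (250, np.int64(38)), (251, np.int64(48)), (262, np.int64(-26)), (263, np.int64(-47)), (264, np.int64(-60)), (268, np.int64(115)), (269, np.int64(41)), (284, np.int64(-67)), (286, np.int64(27)), (345, np.int64(-32)), (346, np.int64(-48)), (348, np.int64(102)), (364, np.int64(-106)), (365, np.int64(-52)), (368, np.int64(48)), (369, np.int64(66)), (380, np.int64(-90)), (381, np.int64(-32)), (382, np.int64(-40))]
```

```bash

python3 -m jog '{"hand":[0.3,0.3],"delta_pos":[[0,0,0],[0,0,0]],"angular":[[0,0,0],[0,0,0]]}' | grep -E "eef_pos|rot"
python3 - <<'E'
from h import *
im,s=snap('wrist','w6');print(s['eef_pos'],s['ee_rot'])
g=cv2.cvtColor(im,7).astype(int)
R=np.array(s['ee_rot']);T=lambda P:(P-s['eef_pos'])@R
def sub(r,a,b,sg):
    d=np.diff(g[r,a:b+1])*sg; d=np.clip(d,15,None)-15; return a+.5+(d*np.arange(b-a)).sum()/d.sum()
pts=[]
for r in range(120,215,10):
    a=sub(r,240,256,1);b=sub(r,377,387,-1)
    w=T(onz('wrist',[(a,r),(b,r)],.023,s)); m=w.mean(0); pts.append(m); print(r,round(a,1),round(b,1),(w*1000).round(1)[:,:2].tolist())
pts=np.array(pts);k=np.polyfit(pts[:,0],pts[:,1],1);print('centre y tool at x=0:',np.polyval(k,.0015)*1e3,'mm slope',k[0])
hsv=cv2.cvtColor(im,cv2.COLOR_RGB2HSV)
m=cv2.inRange(hsv,(15,40,90),(35,140,255));m[:200]=0;m[400:]=0;m[:,:255]=0;m[:,390:]=0
c=max(cv2.findContours(m,0,2)[0],key=cv2.contourArea);x,y,w,h=cv2.boundingRect(c);print(x,y,w,h)
print('bush rel',T(onz('wrist',[(x+w/2-.5,331.5)],s['eef_pos'][2]+.029,s))*1e3)
# wall strip, bar face
print('face',T(onz('wrist',[(315,r) for r in(205,230,250)],.04,s))[:,0], [int(v) for v in g[200:300:4,315]])
E
```

```text
eef_pos: [0.4139, 0.2827, 0.0381]
ee_rot: [[-0.02, 1.0, 0.001], [1.0, 0.02, 0.001], [0.001, 0.001, -1.0]]
[0.41390055 0.28272399 0.03805574] [[-1.99335670e-02  9.99800991e-01  7.95147708e-04]
 [ 9.99801165e-01  1.99331347e-02  5.47983190e-04]
 [ 5.32024349e-04  8.05912864e-04 -9.99999534e-01]]
120 248.7 386.4 [[70.9, -29.2], [70.8, 25.7]]
130 249.8 386.2 [[67.0, -29.0], [67.0, 25.8]]
140 249.7 386.3 [[63.1, -29.2], [63.0, 26.0]]
150 250.8 386.4 [[59.1, -29.0], [59.0, 26.2]]
160 251.0 384.7 [[55.0, -29.2], [55.0, 25.7]]
170 251.6 385.3 [[50.9, -29.1], [50.9, 26.1]]
180 252.4 384.1 [[46.8, -29.0], [46.7, 25.8]]
190 252.6 383.8 [[42.5, -29.1], [42.5, 25.9]]
200 253.7 384.5 [[38.3, -28.9], [38.2, 26.4]]
210 253.7 384.1 [[33.9, -29.1], [33.9, 26.4]]
centre y tool at x=0: -1.0606198849683137 mm slope -0.009381122627621693
267 249 112 134
bush rel [[  1.99429279   0.12760707 -28.99884967]]
face [0.04014629 0.03020454 0.02196981] [237, 237, 237, 237, 238, 238, 238, 239, 113, 115, 105, 56, 60, 112, 112, 115, 112, 110, 110, 113, 111, 156, 159, 75, 56]
```

```bash

python3 -m jog '{"hand":[0.3,0.3,0.3,0.3],"delta_pos":[[0,-1.2,0],[0,0,5],[0,0,5],[0,0,0]],"angular":[[0,0,0],[0,0,0],[0,0,0],[0,0,0]]}' | grep -E "eef_pos|ft_"
python3 -m jog '{"hand":[0.3,0.3,0.3],"delta_pos":[[0,0,2],[0,0,2],[0,0,0]],"angular":[[0,0,0],[0,0,0],[0,0,0]]}' | grep -E "eef_pos|ft_"
python3 -m jog '{"hand":[0.3,0.3,0.3],"delta_pos":[[0,0,2],[0,0,1],[0,0,0]],"angular":[[0,0,0],[0,0,0],[0,0,0]]}' | grep -E "eef_pos|ft_"
```

```text
eef_pos: [0.4116, 0.2819, 0.0265]
ft_force: [0.2, -0.1, -1.5]
eef_pos: [0.4122, 0.2823, 0.0232]
ft_force: [-1.0, 0.6, -1.5]
eef_pos: [0.4123, 0.2823, 0.0204]
ft_force: [1.1, 0.1, -1.0]
```

```bash

python3 -m jog '{"hand":[0.3,0.3],"delta_pos":[[0,0,1.2],[0,0,0]],"angular":[[0,0,0],[0,0,0]]}' | grep -E "eef_pos|ft_"
python3 -m jog '{"hand":[0.3,0.3],"delta_pos":[[0,0,0.8],[0,0,0]],"angular":[[0,0,0],[0,0,0]]}' | grep -E "eef_pos|ft_"
python3 -m jog '{"hand":[0.3,0.3],"delta_pos":[[0,0,0.5],[0,0,0]],"angular":[[0,0,0],[0,0,0]]}' | grep -E "eef_pos|ft_"
```

```text
eef_pos: [0.4123, 0.2824, 0.0192]
ft_force: [1.2, 0.3, -0.7]
eef_pos: [0.4123, 0.2824, 0.0184]
ft_force: [0.1, 0.0, -0.9]
eef_pos: [0.4124, 0.2824, 0.018]
ft_force: [-0.3, -0.2, -1.4]
```

```bash

python3 -m jog '{"hand":[0.3,0.3],"delta_pos":[[0,0,0.6],[0,0,0]],"angular":[[0,0,0],[0,0,0]]}' | grep -E "eef_pos|ft_"
python3 -m jog '{"hand":[0.3,0.3],"delta_pos":[[0,0,0.6],[0,0,0]],"angular":[[0,0,0],[0,0,0]]}' | grep -E "eef_pos|ft_"
```

```text
eef_pos: [0.4124, 0.2825, 0.0179]
ft_force: [-1.7, -1.1, 5.5]
eef_pos: [0.4124, 0.2825, 0.0179]
ft_force: [-3.0, -1.8, 12.8]
```

```bash

python3 -m jog '{"hand":[0.3,0.6,0.6,0.6,0.6],"delta_pos":[[0,0,-1.5],[0,0,0],[0,0,0],[0,0,0],[0,0,-3]],"angular":[[0,0,0],[0,0,0],[0,0,0],[0,0,0],[0,0,0]]}' | grep -E "eef_pos|ft_|wid"
python3 -m jog '{"hand":[0.6,0.6,0.6,1,1],"delta_pos":[[0,0,-10],[0,0,-30],[0,0,-40],[30,-1,-40],[30,-1,0]],"angular":[[0,0,0],[0,0,0],[0,0,0],[0,0,0],[0,0,0]]}' | grep -E "eef_pos|ft_|wid"
python3 -m jog '{"hand":[1,1,1],"delta_pos":[[20,0,0],[0,0,0],[0,0,0]],"angular":[[0,0,0],[0,0,0],[0,0,0]]}' | grep -E "eef_pos|rot"
python3 - <<'E'
from h import *
im,s=snap('wrist','w7');print(s['eef_pos'],s['ee_rot'])
t,_=snap('top','t7')
print('pred knob', proj('wrist',[[.41,.425,.075]],s))
E
```

```text
eef_pos: [0.412, 0.2822, 0.021]
ft_force: [-0.7, -0.9, 0.2]
grip_width: 0.0511
eef_pos: [0.4124, 0.3452, 0.1481]
ft_force: [0.5, 0.6, -0.9]
grip_width: 0.0782
eef_pos: [0.4078, 0.3615, 0.1402]
ee_rot: [[-0.021, 1.0, -0.002], [1.0, 0.021, -0.002], [-0.002, -0.002, -1.0]]
[0.40782794 0.36147818 0.14016747] [[-0.02062484  0.9997857  -0.00178174]
 [ 0.9997846   0.02062062 -0.00235429]
 [-0.00231705 -0.00182991 -0.99999564]]
pred knob [[328.95342677 131.37117122]]
```

View pics/w7.png

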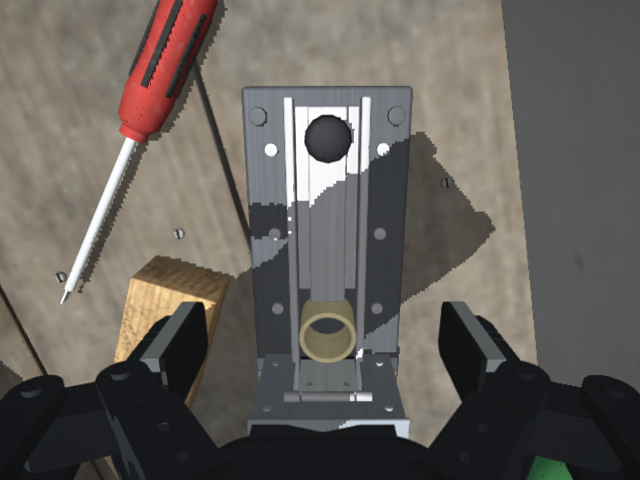

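The bush stands upright in front of the shut flap at (328,335), and the knob is at about (328,138).

```bash
python3 - <<'E'
from h import *
import cv2
s=manip.sense(); im=cv2.imread('pics/w7.png'); g=cv2.cvtColor(im,6)
m=cv2.inRange(g,0,62); m[:105]=0;m[172:]=0;m[:,:296]=0;m[:,360:]=0
n,l,st,ce=cv2.connectedComponentsWithStats(m);i=1+st[1:,4].argmax();c=np.argwhere(l==i)[:,::-1].astype(np.int32)
(u,v),r=cv2.minEnclosingCircle(c);print(u,v,r,ce[i],st[i])
R=np.array(s['ee_rot']);T=lambda P:((P-s['eef_pos'])@R*1e3).round(1)
print('pose',s['eef_pos']);print('knob tool',T(onz('wrist',[(u,v),(328,138)],.075,s)),onz('wrist',[(328,138)],.075,s))
print('bush',T(onz('wrist',[(328,336)],.047,s)),onz('wrist',[(328,336)],.047,s))
E
```

```text
327.6055603027344 138.16961669921875 23.83817481994629 [330.69246436 140.52138493] [305 115  47  48 982]
pose [0.40797992 0.36082113 0.14017969]
knob tool [[60.1  2.9 65. ]
 [60.2  3.1 65. ]] [[0.40980754 0.42094071 0.075     ]]
bush [[-76.2   4.   93.3]] [[0.41326344 0.28450369 0.047     ]]
```

```bash

python3 -m jog '{"hand":[0.65,0.65,0.65,0.65,0.65],"delta_pos":[[30,3,0],[30,0,10],[0,0,25],[0,0,25],[0,0,25]],"angular":[[0,0,0],[0,0,0],[0,0,0],[0,0,0],[0,0,0]]}' 80| grep -E "eef_pos|ft_|wid"
python3 -m jog '{"hand":[0.65,0.65,0.65],"delta_pos":[[0,0,10],[0,0,5],[0,0,0]],"angular":[[0,0,0],[0,0,0],[0,0,0]]}' | grep -E "eef_pos|ft_|wid"
python3 -m jog '{"hand":[0.65,0.65,0.65],"delta_pos":[[0,0,0],[0,0,0],[0,0,0]],"angular":[[0,0,0],[0,0,0],[0,0,0]]}' | grep -E "eef_pos|ft_|wid|rot|time"
```

```text
eef_pos: [0.4103, 0.4211, 0.0548]
ft_force: [-0.4, 0.7, -0.5]
grip_width: 0.0556
eef_pos: [0.4106, 0.4218, 0.0412]
ft_force: [-0.2, 0.6, 0.9]
grip_width: 0.0554
time: 16.1
eef_pos: [0.4111, 0.4229, 0.0423]
ee_rot: [[-0.02, 1.0, 0.001], [1.0, 0.02, 0.001], [0.001, 0.001, -1.0]]
ft_force: [0.7, 0.2, 0.6]
grip_width: 0.0557
```

```bash

python3 -m jog '{"hand":[0.65,0.1,0.1,0.1,0.1],"delta_pos":[[-1.5,-0.5,2],[0,0,0],[0,0,0],[0,0,0],[0,0,0]],"angular":[[0,0,0],[0,0,0],[0,0,0],[0,0,0],[0,0,0]]}' 60
python3 -m jog '{"hand":[0.1,0.1,0.1,0.1],"delta_pos":[[0,0,0],[0,0,0],[0,0,0],[0,0,0]],"angular":[[0,0,0],[0,0,0],[0,0,0],[0,0,0]]}' 60
```

```text
time: 16.6
eef_pos: [0.4091, 0.4209, 0.0395]
ee_rot: [[-0.02, 1.0, -0.002], [1.0, 0.02, 0.0], [0.0, -0.002, -1.0]]
ft_force: [-3.7, -0.6, 6.4]
grip_width: 0.0241
grasp_force: 58.7
time: 17.0
eef_pos: [0.4091, 0.421, 0.0396]
ee_rot: [[-0.02, 1.0, -0.002], [1.0, 0.02, 0.0], [0.0, -0.002, -1.0]]
ft_force: [-3.5, -0.8, 5.8]
grip_width: 0.024
grasp_force: 58.7
```

```bash

python3 -m jog '{"hand":[0.1,0.1,0.1,0.1,0.1],"delta_pos":[[-2,0,0],[-3,0,0],[-3,0,0],[-3,0,0],[-4,0,0]],"angular":[[0,0,0],[0,0,0],[0,0,0],[0,0,0],[0,0,0]]}' 60| grep -E "eef_pos|ft_|wid"
python3 -m jog '{"hand":[0.1,0.1,0.1,0.1,0.1],"delta_pos":[[-5,0,0],[-5,0,0],[-5,0,0],[-5,0,0],[-5,0,0]],"angular":[[0,0,0],[0,0,0],[0,0,0],[0,0,0],[0,0,0]]}' | grep -E "eef_pos|ft_|wid"
python3 -m jog '{"hand":[0.1,0.1,0.1,0.1,0.1],"delta_pos":[[-5,0,0],[-5,0.1,0],[-5,0,0],[-5,0.1,0],[-5,0,0]],"angular":[[0,0,0],[0,0,0],[0,0,0],[0,0,0],[0,0,0]]}' | grep -E "eef_pos|ft_|wid"
```

```text
eef_pos: [0.4095, 0.4067, 0.0396]
ft_force: [-5.3, 1.8, 3.6]
grip_width: 0.0246
eef_pos: [0.4101, 0.3823, 0.0396]
ft_force: [-4.6, 4.9, 2.4]
grip_width: 0.0245
eef_pos: [0.4107, 0.3572, 0.0396]
ft_force: [-5.6, 4.3, 3.6]
grip_width: 0.0242
```

```bash

python3 -m jog '{"hand":[0.1,0.1,0.1,0.1,0.1],"delta_pos":[[-5,0,0],[-5,0.1,0],[-5,0,0],[-5,0.1,0],[-5,0,0]],"angular":[[0,0,0],[0,0,0],[0,0,0],[0,0,0],[0,0,0]]}' | grep -E "eef_pos|ft_|wid"
python3 -m jog '{"hand":[0.1,0.1,0.1,0.1,0.1],"delta_pos":[[-4,0,0],[-4,0.1,0],[-3,0,0],[-2,0.1,0],[-1,0,0]],"angular":[[0,0,0],[0,0,0],[0,0,0],[0,0,0],[0,0,0]]}' | grep -E "eef_pos|ft_|wid"
python3 -m jog '{"hand":[0.1,0.1,0.1,0.1],"delta_pos":[[-1,0,0],[-1,0,0],[-1,0,0],[-1,0,0]],"angular":[[0,0,0],[0,0,0],[0,0,0],[0,0,0]]}' | grep -E "eef_pos|ft_|wid"
```

```text
eef_pos: [0.4113, 0.332, 0.0396]
ft_force: [-5.5, 3.9, 3.8]
grip_width: 0.0242
eef_pos: [0.4117, 0.3176, 0.0395]
ft_force: [-5.6, 3.0, 5.1]
grip_width: 0.0245
eef_pos: [0.4118, 0.3137, 0.0395]
ft_force: [-5.8, 3.1, 4.8]
grip_width: 0.0245
```

```bash
cat > ok.sh <<'E'
tee last.txt | grep -E "eef_pos|ft_"; python3 -c "
import re,sys
f=eval(re.search(r'ft_force: (.*)',open('last.txt').read())[1]);sys.exit(f[1]>5.5)"
E
python3 -m jog '{"hand":[0.1,0.1,0.1],"delta_pos":[[-0.7,0,0],[-0.7,0,0],[0,0,0]],"angular":[[0,0,0],[0,0,0],[0,0,0]]}' | bash ok.sh &&
python3 -m jog '{"hand":[0.1,0.1,0.1],"delta_pos":[[-0.7,0,0],[-0.7,0,0],[0,0,0]],"angular":[[0,0,0],[0,0,0],[0,0,0]]}' | bash ok.sh &&
python3 -m jog '{"hand":[0.1,0.1,0.1],"delta_pos":[[-0.7,0,0],[-0.7,0,0],[0,0,0]],"angular":[[0,0,0],[0,0,0],[0,0,0]]}' | bash ok.sh &&
python3 -m jog '{"hand":[0.1,0.1,0.1],"delta_pos":[[-0.7,0,0],[-0.7,0,0],[0,0,0]],"angular":[[0,0,0],[0,0,0],[0,0,0]]}' | bash ok.sh &&
python3 -m jog '{"hand":[0.1,0.1,0.1],"delta_pos":[[-0.7,0,0],[-0.7,0,0],[0,0,0]],"angular":[[0,0,0],[0,0,0],[0,0,0]]}' | bash ok.sh &&
python3 -m jog '{"hand":[0.1,0.1,0.1],"delta_pos":[[-0.7,0,0],[-0.7,0,0],[0,0,0]],"angular":[[0,0,0],[0,0,0],[0,0,0]]}' | bash ok.sh &&
python3 -m jog '{"hand":[0.1,0.1,0.1],"delta_pos":[[-0.7,0,0],[-0.7,0,0],[0,0,0]],"angular":[[0,0,0],[0,0,0],[0,0,0]]}' | bash ok.sh &&
python3 -m jog '{"hand":[0.1,0.1,0.1],"delta_pos":[[-0.7,0,0],[-0.7,0,0],[0,0,0]],"angular":[[0,0,0],[0,0,0],[0,0,0]]}' | bash ok.sh; echo done
```

```text
eef_pos: [0.4118, 0.3121, 0.0395]
ft_force: [-5.8, 2.1, 4.9]
eef_pos: [0.4119, 0.3108, 0.0395]
ft_force: [-5.2, 2.1, 6.3]
eef_pos: [0.412, 0.3094, 0.0395]
ft_force: [-5.9, 1.8, 5.7]
eef_pos: [0.412, 0.308, 0.0395]
ft_force: [-5.9, 2.6, 5.2]
eef_pos: [0.412, 0.3066, 0.0395]
ft_force: [-6.0, 2.4, 5.3]
eef_pos: [0.412, 0.3052, 0.0395]
ft_force: [-5.3, 2.6, 6.1]
eef_pos: [0.4121, 0.3038, 0.0395]
ft_force: [-5.6, 2.2, 5.7]
eef_pos: [0.4121, 0.3024, 0.0395]
ft_force: [-5.4, 2.4, 4.7]
done
```

Travel is now 118.6 mm with no stop yet, so I continue.

```bash

python3 -m jog '{"hand":[0.1,0.1,0.1],"delta_pos":[[-0.7,0,0],[-0.7,0,0],[0,0,0]],"angular":[[0,0,0],[0,0,0],[0,0,0]]}' | bash ok.sh &&
python3 -m jog '{"hand":[0.1,0.1,0.1],"delta_pos":[[-0.7,0,0],[-0.7,0,0],[0,0,0]],"angular":[[0,0,0],[0,0,0],[0,0,0]]}' | bash ok.sh &&
python3 -m jog '{"hand":[0.1,0.1,0.1],"delta_pos":[[-0.7,0,0],[-0.7,0,0],[0,0,0]],"angular":[[0,0,0],[0,0,0],[0,0,0]]}' | bash ok.sh &&
python3 -m jog '{"hand":[0.1,0.1,0.1],"delta_pos":[[-0.7,0,0],[-0.7,0,0],[0,0,0]],"angular":[[0,0,0],[0,0,0],[0,0,0]]}' | bash ok.sh &&
python3 -m jog '{"hand":[0.1,0.1,0.1],"delta_pos":[[-0.7,0,0],[-0.7,0,0],[0,0,0]],"angular":[[0,0,0],[0,0,0],[0,0,0]]}' | bash ok.sh &&
python3 -m jog '{"hand":[0.1,0.1,0.1],"delta_pos":[[-0.7,0,0],[-0.7,0,0],[0,0,0]],"angular":[[0,0,0],[0,0,0],[0,0,0]]}' | bash ok.sh &&
python3 -m jog '{"hand":[0.1,0.1,0.1],"delta_pos":[[-0.7,0,0],[-0.7,0,0],[0,0,0]],"angular":[[0,0,0],[0,0,0],[0,0,0]]}' | bash ok.sh &&
python3 -m jog '{"hand":[0.1,0.1,0.1],"delta_pos":[[-0.7,0,0],[-0.7,0,0],[0,0,0]],"angular":[[0,0,0],[0,0,0],[0,0,0]]}' | bash ok.sh &&
python3 -m jog '{"hand":[0.1,0.1,0.1],"delta_pos":[[-0.7,0,0],[-0.7,0,0],[0,0,0]],"angular":[[0,0,0],[0,0,0],[0,0,0]]}' | bash ok.sh &&
python3 -m jog '{"hand":[0.1,0.1,0.1],"delta_pos":[[-0.7,0,0],[-0.7,0,0],[0,0,0]],"angular":[[0,0,0],[0,0,0],[0,0,0]]}' | bash ok.sh; echo done
```

```text
eef_pos: [0.4122, 0.301, 0.0395]
ft_force: [-6.5, 2.5, 5.8]
eef_pos: [0.4122, 0.2996, 0.0395]
ft_force: [-5.5, 1.5, 5.2]
eef_pos: [0.4122, 0.2982, 0.0395]
ft_force: [-4.3, 1.9, 5.3]
eef_pos: [0.4122, 0.2975, 0.0395]
ft_force: [-5.2, 5.3, 3.6]
eef_pos: [0.4123, 0.2969, 0.0396]
ft_force: [-5.7, 7.4, 1.7]
done
```

```bash

python3 -m jog '{"hand":[0.1,0.1,0.1],"delta_pos":[[-0.7,0,0],[-0.7,0,0],[0,0,0]],"angular":[[0,0,0],[0,0,0],[0,0,0]]}' | grep -E "eef_pos|ft_"
python3 -m jog '{"hand":[0.1,0.1],"delta_pos":[[-0.5,0,0],[0,0,0]],"angular":[[0,0,0],[0,0,0]]}' | grep -E "eef_pos|ft_"
```

```text
eef_pos: [0.4123, 0.2964, 0.0396]
ft_force: [-6.2, 9.8, 0.5]
eef_pos: [0.4123, 0.2963, 0.0396]
ft_force: [-6.6, 11.0, -0.3]
```

```bash

python3 -m jog '{"hand":[0.1,0.1,0.1,0.1],"delta_pos":[[-0.4,0,0],[0,0,0],[0,0,0],[0,0,0]],"angular":[[0,0,0],[0,0,0],[0,0,0],[0,0,0]]}' | grep -E "time|eef_pos|ft_"
python3 -m jog '{"hand":[0.1,0.1,0.1,0.1,0.1],"delta_pos":[[1,0,0],[2,0,0],[4,0,0],[6,0,0],[8,0,0]],"angular":[[0,0,0],[0,0,0],[0,0,0],[0,0,0],[0,0,0]]}' | grep -E "eef_pos|ft_"
python3 -m jog '{"hand":[0.1,0.1,0.1,0.1,0.1],"delta_pos":[[10,-0.1,0],[10,-0.1,0],[10,-0.1,0],[10,-0.1,0],[10,0,0]],"angular":[[0,0,0],[0,0,0],[0,0,0],[0,0,0],[0,0,0]]}' | grep -E "eef_pos|ft_"
python3 -m jog '{"hand":[0.1,0.1,0.1,0.1,0.1],"delta_pos":[[10,-0.1,0],[10,0,0],[10,0,0],[8,0,0],[4,0,0]],"angular":[[0,0,0],[0,0,0],[0,0,0],[0,0,0],[0,0,0]]}' | grep -E "eef_pos|ft_"
```

```text
time: 24.7
eef_pos: [0.4123, 0.2962, 0.0396]
ft_force: [-6.0, 12.9, 0.0]
eef_pos: [0.4118, 0.3123, 0.0394]
ft_force: [-4.9, -3.1, 8.7]
eef_pos: [0.4105, 0.3633, 0.0395]
ft_force: [-4.7, -1.8, 7.3]
eef_pos: [0.4095, 0.4057, 0.0395]
ft_force: [-4.2, -2.1, 7.6]
```

```bash

python3 -m jog '{"hand":[0.1,0.1,0.1,0.1,0.1],"delta_pos":[[4,0,0],[4,0,0],[4,0,0],[3,0,0],[0,0,0]],"angular":[[0,0,0],[0,0,0],[0,0,0],[0,0,0],[0,0,0]]}' | grep -E "eef_pos|ft_"
python3 -m jog '{"hand":[0.1,0.1,0.1],"delta_pos":[[1,0,0],[1,0,0],[0,0,0]],"angular":[[0,0,0],[0,0,0],[0,0,0]]}' | grep -E "eef_pos|ft_"
python3 -m jog '{"hand":[0.1,0.1,0.1],"delta_pos":[[0.7,0,0],[0.7,0,0],[0,0,0]],"angular":[[0,0,0],[0,0,0],[0,0,0]]}' | grep -E "eef_pos|ft_"
```

```text
eef_pos: [0.4091, 0.4207, 0.0395]
ft_force: [-6.0, -0.7, 6.8]
eef_pos: [0.4091, 0.4222, 0.0395]
ft_force: [-5.3, -1.3, 7.3]
eef_pos: [0.409, 0.4235, 0.0395]
ft_force: [-5.5, -1.0, 5.7]
```

```bash

python3 -m jog '{"hand":[0.1,0.6,0.6,0.6,0.6],"delta_pos":[[0,0,0],[0,0,0],[0,0,0],[0,0,0],[0,0,0]],"angular":[[0,0,0],[0,0,0],[0,0,0],[0,0,0],[0,0,0]]}' | grep -E "eef_pos|ft_|wid"
python3 -m jog '{"hand":[0.6,0.6,0.6,0.6,0.6],"delta_pos":[[0,0,-20],[0,0,-30],[0,0,-35],[-20,0,-20],[-20,0,0]],"angular":[[0,0,0],[0,0,0],[0,0,0],[0,0,0],[0,0,0]]}' | grep -E "eef_pos|ft_"
python3 -m jog '{"hand":[1,1,1,1],"delta_pos":[[-20,0,0],[0,0,0],[0,0,0],[0,0,0]],"angular":[[0,0,0],[0,0,0],[0,0,0],[0,0,0]]}' | grep -E "time|eef_pos|ft_"
python3 -c "
from h import *
snap('wrist','w8')"
```

```text
eef_pos: [0.4104, 0.4238, 0.0392]
ft_force: [-0.4, 0.4, 0.0]
grip_width: 0.0512
eef_pos: [0.4129, 0.3854, 0.1478]
ft_force: [1.1, -0.6, -0.0]
time: 28.7
eef_pos: [0.4115, 0.3645, 0.1443]
ft_force: [0.3, -0.1, 1.0]
```

View pics/w8.png

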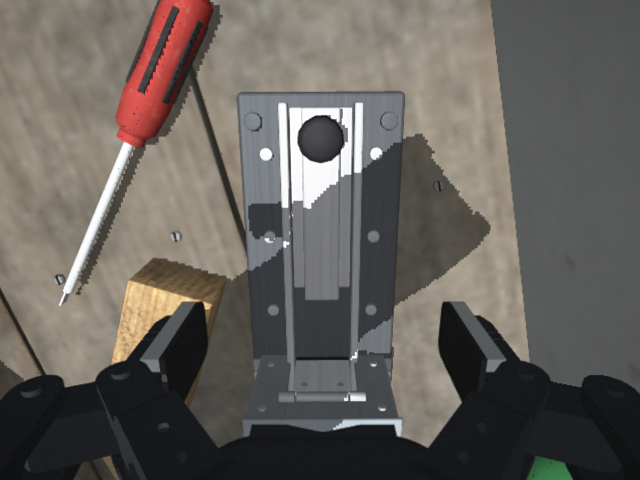

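The slide is fully back (knob at (321,138), bar face at row ~300). The channel in front of the flap is empty and the flap looks shut at about (322,375), as it did before the push. The robot is clear, so I hand in.

```bash
python3 -c "
from rig import manip
print(manip.hand_in())"
```

```text
the job is handed in; nothing more can be done
None
```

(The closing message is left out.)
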